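# Hold the claw's sprung cover open for inspection

## Robot

A 6-joint arm with a two-finger parallel gripper is mounted at the origin on the work surface. World frame = base frame: x ahead of the robot, y to its left, z up, the work surface at z = 0. Lengths are in m, angles in rad, forces in N, time in s.
With the tool pointing down it reaches from about 0.325 to 0.9 m from the base axis. Payload 6.1 kg.
Tool frame: the origin (TCP) lies midway between the tips of the shut fingers; the grasp point (between the pads) lies 19 mm behind it; z points along the fingers, y is the line along which they close (so a half turn about z gives the same grasp; the last joint's range is limited). The gripper opens to 85 mm and grips with 20 to 120 N. Pads are 22 mm wide; open, the fingers measure 114 mm over their backs; the gripper's body (76 mm by 85 mm) begins 54 mm behind the grasp point. The pads swing forward as they close: fully open they stand 13 mm farther back than shut.
Start: joints at [1.115, 0.22, 1.526, -0, 1.395, -0.126], TCP at [0.202, 0.591, 0.231] pointing down, gripper open.
Joint ranges: [-2.98, 2.98], [-0.91, 2.08], [0.09, 2.57], [-1.24, 4.39], [0.2, 2.65], [-2.68, 2.68]. Speed limits (rad/s): [2.57, 2.57, 3.01, 3.14, 3.14, 3.14].

## Interface

Orientations are given as [roll, pitch, yaw] about the fixed x, y, z axes, in that order (R = Rz(yaw) Ry(pitch) Rx(roll)).
In Python, from plant import movep, move_l, set_joints, gripper_to, hold, inverse_kinematics, observe, get_image, get_calibration, Unreachable, job_done gives the robot as it stands. Calls block until the motion is done:
- movep(position, orientation): joint-space move of the TCP to a pose.
- move_l(position, feed=0.15, rotation=None, max_force=None): straight line of the TCP; rotation=None keeps the orientation; feed is the mean speed in m/s. With max_force (N) it stops when the force on the tool has changed by that much, and returns True; else False.
- set_joints(angles): joint-space move.
- gripper_to(opening, f_grip=None): finger opening in m; f_grip is the grip in N (None keeps the last); returns when the fingers have stopped.
- hold(seconds).
- inverse_kinematics(position, orientation): joint angles nearest the present ones, or None.
- observe(): the state.
- get_image(name): name is "scene" or "top" or "wrist"; returns (picture, depth): 420x560x3 uint8, red, green, blue; 420x560 float32, m along the optical axis (not along the pixel's ray), 0 where there is no reading.
- get_calibration(name): a dict with "intrinsics" (3x3 intrinsics, pixels), "world_from_camera" (4x4, takes a point from camera to world coordinates). Camera axes: x right, y down, z forward; pixel columns grow to the right and rows downward; lengths in m; the calibration is good to about 2 mm. A picture is of the moment at which its call begins: read the wrist's pose just before it. get_calibration takes no time and is no camera call; for the wrist camera it gives the pose at the moment of the call.
A pose or a line that the arm cannot do raises Unreachable and nothing moves.
- job_done(): hands the job in; it is judged then, once.
The state is a dict: "time_s": time; "q": joint angles; "joint_velocities": joint speeds; "joint_torque": joint torques, N m; "eef_pos": TCP position; "tcp_rot": TCP orientation; "ft_force": force on the tool from outside, world axes, zero at the start; "torque": the same for the moment, N m; "opening": finger opening in m; "grasp_force": force on a finger pad.
Only numpy, scipy, OpenCV 4.12 (cv2) and the standard library are available. Lean on these libraries where they do the work, as an engineer would, in place of code of your own. Each camera call takes 0.05 s, during which the arm holds its last target. There are 200 camera calls.

## Task

First take the grey weight ring off the cover of the clamped milking claw, lay it flat in the parts tray and let go of it, with the cover still shut. Then lift the spring-closed cover by its handle until it stands about 50 degrees open, and hold it still there for inspection; the cover shuts by itself, so finish while still holding the handle, with the cover at that angle. Leave the shell, the valve and the wrench where they are.

Things in the scene. Friction and masses are not known exactly. Their poses are not given: they have to be found in the camera images.
- claw: stainless claw body, a round bowl 132 mm in diameter on a swivel in a screw clamp, fixed. Origin on the table under the bowl's centre. Bowl rim 120 mm above the table; z up; its x points from the handle side to the hinge side, level.
- cover (a joint): opening angle of the claw's round steel cover (140 mm diameter, 8 mm thick, 0.27 kg with handle) in rad: 0 shut (level), 0.87 = 50 degrees, stop at 1.7. A spring and its weight shut it from every angle; opening it takes about 3 to 5 N at the handle.
- cover_hinge (a point): point on the cover's hinge axis, 78 mm from the bowl's centre along the claw's +x, 124 mm above the table; the axis runs level along the claw's y; the cover swings up about it, the handle side rising.
- grab_bar (a point): middle of the bar of the cover's grab handle, an upright U of bent round bar (10 mm thick, 80 mm long between leg centres), parallel to the hinge axis, its middle 45 mm above the cover's top, near the cover's free edge; the two legs go down to the cover and the U is open between them. With the cover shut it is 128 mm from the hinge axis towards the claw's -x and 49 mm above it. The round bar can turn between gripping fingers.
- ring_center (a point): centre of the grey plastic weight ring lying flat on the cover near its middle: outer diameter 60 mm, hole 34 mm, 26 mm high, about 0.16 kg, loose; the point is on its axis, half-way up.
- tray: white open parts tray 180 x 180 mm, 30 mm high, walls and floor 4 to 5 mm thick, fixed on the table left or right of the claw. Origin under its centre at table height.
- shell_center (a point): centre of a chromed teat-cup shell standing upright, 50 mm in diameter, 130 mm tall, loose; on the other side of the claw from the tray. Not to be moved.
- valve_center (a point): centre of a small bronze bleed valve standing upright, 28 mm in diameter, 36 mm tall, loose. Not to be moved.
- wrench: steel wrench 150 mm long lying flat, loose. Origin under its middle. Not to be moved.
There are look-alikes about, which are no part of the job. Of the things like the claw, leave any that is brown or purple; of the rest the larger one is meant.

How it is judged:
By the outcome, as a careful person would: the job done as asked, in the order asked, and still so for the second after the job is handed in, while the arm keeps its last pose, push and grip.
It also fails if it takes over 64 s, if anything falls off the work surface, if the arm or the gripper's body presses on something with over 40 N, if the wrist force passes 120 N, or if a joint passes its speed limit or range.

## Working session

There is one attempt and no reset: what is moved stays moved. The work goes in short steps, each a Python script; the robot and the scene stay as the last script left them, time stands still between calls to the robot, and variables do not carry over. Pictures are saved under pics/ and viewed, at most 10 in all, crops included, and the job is handed in when it is done.

```bash
mkdir -p pics; ls; cat > h.py <<'E'
import numpy as np, cv2
from plant import *
def snap(name):
    im,d=get_image(name); c=get_calibration(name)
    np.savez(f'pics/{name}.npz',im=im,d=d,K=c['intrinsics'],T=c['world_from_camera'])
    return im,d,c['intrinsics'],c['world_from_camera']
def load(name):
    z=np.load(f'pics/{name}.npz'); return z['im'],z['d'],z['K'],z['T']
def cloud(d,K,T):
    v,u=np.mgrid[:d.shape[0],:d.shape[1]]
    p=np.stack([(u-K[0,2])/K[0,0]*d,(v-K[1,2])/K[1,1]*d,d],-1)
    return p@T[:3,:3].T+T[:3,3]
def ray(u,v,z,K,T):
    r=T[:3,:3]@np.linalg.solve(K,[u,v,1.]); return T[:3,3]+r*(z-T[2,3])/r[2]
E
python3 - <<'E'
from h import *
a=snap('top'); b=snap('scene')
cv2.imwrite('pics/top.png',a[0][:,:,::-1]); cv2.imwrite('pics/scene.png',b[0][:,:,::-1])
print(a[3],b[3],observe()['time_s'])
E
```

```text
pics
[[-0.00309616 -0.99778276  0.06648287  0.37316056]
 [-0.99997679  0.00268573 -0.00626189  0.05347914]
 [ 0.00606945 -0.06650071 -0.99776792  1.17746707]
 [ 0.          0.          0.          1.        ]] [[ 5.24630798e-01  6.24815533e-01 -5.78245688e-01  1.06924770e+00]
 [ 8.51329647e-01 -3.84564087e-01  3.56858929e-01 -3.10589884e-01]
 [ 5.98476858e-04 -6.79496882e-01 -7.33678151e-01  8.94775138e-01]
 [ 0.00000000e+00  0.00000000e+00  0.00000000e+00  1.00000000e+00]] 0.1
```

View pics/top.png

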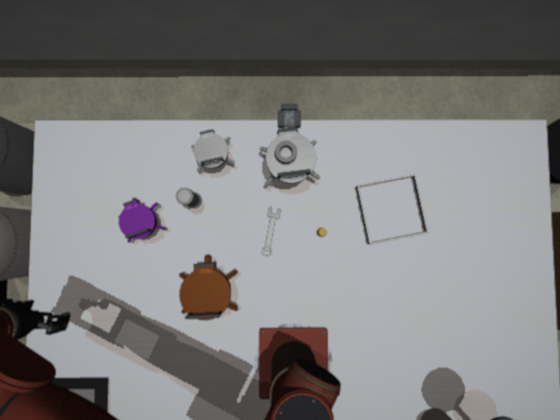

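View pics/scene.png

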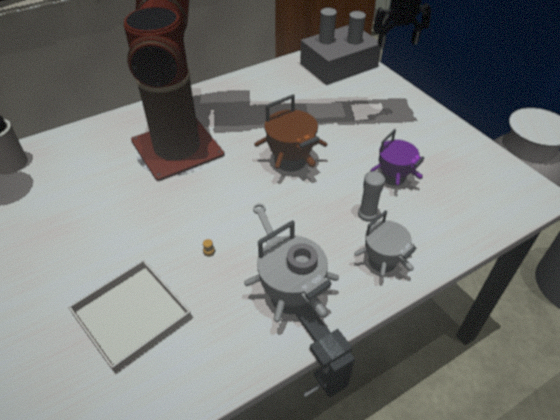

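The claw candidates in the top view are brown (206,290), purple (138,220), small grey (211,150) and large grey (291,157). The meant one is the large grey: it is neither brown nor purple, it is the larger of the other two, and it carries the ring (285,152) in the screw clamp. The tray is at (390,209), the shell at (187,197), the valve at (321,232) and the wrench at (270,232).

```bash
python3 - <<'E'
from h import *
im,d,K,T=load('top'); ims,ds,Ks,Ts=load('scene')
c1=cv2.resize(im[85:215,225:365],None,fx=2.8,fy=2.8,interpolation=cv2.INTER_CUBIC)
c2=cv2.resize(ims[205:335,235:375],None,fx=2.8,fy=2.8,interpolation=cv2.INTER_CUBIC)
cv2.imwrite('pics/crop.png',np.hstack([c1,c2])[:,:,::-1])
for nm,(d,K,T,box) in {'top':(d,K,T,(100,200,250,340)),'scene':(ds,Ks,Ts,(205,335,235,375))}.items():
    P=cloud(d,K,T); v0,v1,u0,u1=box; Q=P[v0:v1,u0:u1].reshape(-1,3); Q=Q[d[v0:v1,u0:u1].ravel()>0]
    print(nm,np.histogram(Q[:,2],bins=np.arange(0.1,0.2,.006)))
    for lab,lo,hi in [('cover',.120,.135),('ring',.147,.160),('bar',.168,.185)]:
        S=Q[(Q[:,2]>lo)&(Q[:,2]<hi)]
        if len(S)<3: print(lab,len(S)); continue
        r=cv2.minAreaRect((S[:,:2]*1000).astype(np.float32)); cc=cv2.minEnclosingCircle((S[:,:2]*1000).astype(np.float32))
        print(lab,len(S),S.mean(0).round(4),np.median(S[:,2]).round(4),'rect',r,'circ',cc)
im,d,K,T=load('top')
P=cloud(d,K,T);Q=P[165:255,345:440].reshape(-1,3);S=Q[(Q[:,2]>.02)&(Q[:,2]<.045)]
print('tray',len(S),cv2.minAreaRect((S[:,:2]*1000).astype(np.float32)), np.median(Q[:,2]))
for n,u,v in [('shell',187,197),('valve',321,232)]: print(n,P[v,u])
E
```

```text
top (array([   0,    0,    3,   33, 1309,  308,   14,   23,  117,  151,    2,
          4,   96,   30,    0,    0]), array([0.1  , 0.106, 0.112, 0.118, 0.124, 0.13 , 0.136, 0.142, 0.148,
       0.154, 0.16 , 0.166, 0.172, 0.178, 0.184, 0.19 , 0.196]))
cover 1639 [0.5986 0.0098 0.1282] 0.1283 rect ((601.955322265625, 10.77187728881836), (135.86087036132812, 152.99496459960938), 89.95883178710938) circ ((601.7960815429688, 11.00411605834961), 77.65412902832031)
ring 274 [0.6034 0.0251 0.154 ] 0.1542 rect ((587.722900390625, 10.427749633789062), (96.60643768310547, 86.97280883789062), 6.251306056976318) circ ((580.0933837890625, 8.988892555236816), 58.928688049316406)
bar 129 [0.543  0.0048 0.1766] 0.1765 rect ((543.7660522460938, 5.0954742431640625), (10.740255355834961, 87.96195983886719), 6.656902313232422) circ ((544.191650390625, 5.145145416259766), 44.00485610961914)
scene (array([  75,   99,   87,   70, 2322,  462,  109,  107,  253,  262,   16,
         25,  151,   54,    0,    0]), array([0.1  , 0.106, 0.112, 0.118, 0.124, 0.13 , 0.136, 0.142, 0.148,
       0.154, 0.16 , 0.166, 
[... 184 characters left out ...]
 circ ((597.7282104492188, 81.76753997802734), 140.48638916015625)
ring 540 [0.604  0.0224 0.1536] 0.1539 rect ((591.4976196289062, 9.751838684082031), (93.89212036132812, 88.36251068115234), 6.557530879974365) circ ((584.4473876953125, 7.837480545043945), 58.25298309326172)
bar 221 [0.5472 0.0034 0.1762] 0.1767 rect ((545.9949340820312, 5.1043548583984375), (11.226991653442383, 91.8288803100586), 7.994935989379883) circ ((546.3674926757812, 5.156696319580078), 45.91904830932617)
tray 434 ((457.785400390625, -297.16619873046875), (180.5013885498047, 181.833251953125), 11.050657272338867) 0.001534072392928243
shell [0.48179112 0.29429825 0.13179287]
valve [ 0.38636722 -0.08169329  0.03913597]
```

View pics/crop.png

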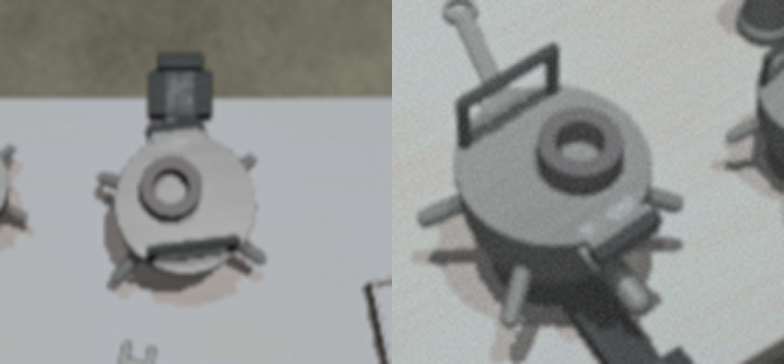

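The crop confirms it: the larger grey claw carries the ring and has its handle towards the robot and its hinge and clamp at +x. The claw's yaw is about 7°. I'll move above it and refine with the wrist camera.

```bash
cat >> h.py <<'E'
def measure(names,ax):
    for nm in names:
        im,d,K,T=load(nm); Q=cloud(d,K,T)[d>0]
        Q=Q[(abs(Q[:,0]-.595)<.09)&(abs(Q[:,1]-.01)<.09)]
        B=Q[(Q[:,2]>.168)&(Q[:,2]<.185)]; R=Q[(Q[:,2]>.149)&(Q[:,2]<.160)]
        R=R[(R-[.545,.005,0])@[np.cos(ax),np.sin(ax),0]>.02]
        m=lambda S:(S[:,:2]*1000).astype(np.float32)
        print(nm,'bar',cv2.minAreaRect(m(B)),np.percentile(B[:,2],90).round(4),'ring',cv2.minEnclosingCircle(m(R)),cv2.minAreaRect(m(R)),np.median(R[:,2]).round(4))
E
python3 - <<'E'
from h import *
print(observe()['tcp_rot'])
ax=np.radians(7)
movep([0.55,0.015,0.36],[np.pi,0,ax])
o=observe();print(o['time_s'],o['q'],o['eef_pos'])
a=snap('wrist'); cv2.imwrite('pics/w1.png',a[0][:,:,::-1])
measure(['top','scene','wrist'],ax)
for y in (ax,ax+np.pi/2,ax-np.pi/2): print(y,inverse_kinematics([.545,.005,.25],[np.pi,0,y]),inverse_kinematics([.457,-.297,.1],[np.pi,0,y]))
E
```

```text
[-3.13982262e+00 -2.19644847e-04  2.81182521e+00]
2.5333 [-1.14852113e-01 -1.16909684e-02  1.53981900e+00  2.13554220e-04
  1.61382557e+00  1.33229088e+00] [0.54993261 0.01575287 0.35978193]
top bar ((543.7660522460938, 5.0954742431640625), (10.740255355834961, 87.96195983886719), 6.656902313232422) 0.1791 ring ((604.6039428710938, 25.125619888305664), 29.956096649169922) ((605.0874633789062, 25.433143615722656), (56.781585693359375, 58.2215576171875), 89.31928253173828) 0.1543
scene bar ((545.9949340820312, 5.1043548583984375), (11.226991653442383, 91.8288803100586), 7.994935989379883) 0.1791 ring ((606.9488525390625, 25.91374397277832), 30.78645133972168) ((607.46826171875, 25.375961303710938), (58.51436996459961, 58.7729377746582), 70.46925354003906) 0.1541
wrist bar ((544.6143798828125, 3.557525634765625), (9.248392105102539, 89.1895523071289), 7.004220962524414) 0.1782 ring ((605.0739135742188, 24.04242515563965), 29.798681259155273) ((605.3509521484375, 24.103496551513672), (58.311180114746094, 59.033084869384766), 7.422548770904541) 0.1539
0.12217304763960307 [-1.35544684e-01  1.67766631e-02  1.71355532e+00 -4.44089210e-16
  1.41126068e+00  1.31307859e+00] [-7.21015080e-01  1.65030418e-01  1.85108208e+00 -4.44089210e-16
  1.12548015e+00  7.27608199e-01]
1.6929693744344996 [-0.13554468  0.01677666  1.71355532  0.          1.41126068 -0.25771773] [-0.72101508  0.16503042  1.85108208  0.          1.12548015 -0.84318813]
-1.4486232791552935 None [-7.21015080e-01  1.65030418e-01  1.85108208e+00 -4.44089210e-16
  1.12548015e+00  2.29840453e+00]
```

View pics/w1.png

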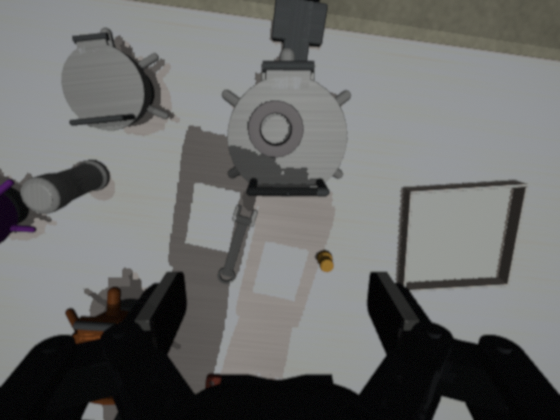

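The wrist view shows the ring at (275,128), its bar at (288,186), the tray at (460,235) and a clear way in. The three views agree: ring centre (0.605, 0.0245), bar (0.5445, 0.004), yaw 7°.

```bash
python3 - <<'E'
from h import *
ax=np.radians(7)
movep([.605,.0245,.22],[np.pi,0,ax])
print(move_l([.605,.0245,.127],feed=.08,max_force=8), observe()['eef_pos'])
gripper_to(.05,40)
o=observe();print(o['time_s'],o['opening'],o['grasp_force'],o['ft_force'],o['eef_pos'])
if o['opening']>.053:
    move_l([.605,.0245,.25],feed=.1)
    o=observe();print(o['time_s'],o['opening'],o['grasp_force'],o['ft_force'])
    a=snap('wrist'); cv2.imwrite('pics/w2.png',a[0][:,:,::-1])
E
```

```text
False [0.60557083 0.02446715 0.12781355]
4.9083 0.05947256984663807 42.47848534025252 [-1.67784826 -1.65181997  5.95326573] [0.6053884  0.0243556  0.12805784]
6.2917 0.05942608924088693 43.22871945798397 [-0.03718402 -0.00976242 -1.47304493]
```

View pics/w2.png

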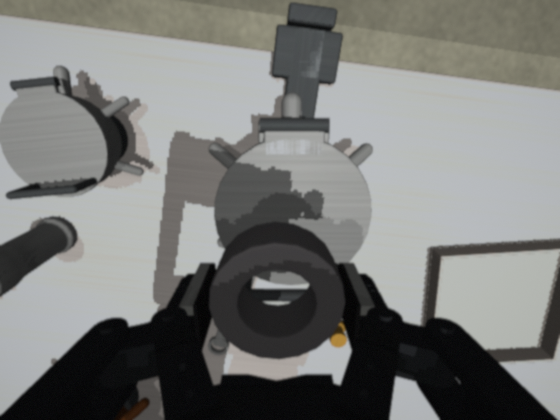

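The ring is held between the fingers at (275,305) and the cover at (290,210) is shut. Next I'll place the ring in the tray.

```bash
python3 - <<'E'
from h import *
y=np.radians(11); c=[.458,-.297]
movep(c+[.15],[np.pi,0,y])
move_l(c+[.03],feed=.1)
print(move_l(c+[.004],feed=.03,max_force=4), observe()['eef_pos'])
gripper_to(.085)
o=observe();print(o['time_s'],o['opening'],o['ft_force'])
move_l(c+[.2],feed=.15)
yb=np.radians(97)
movep([.50,0.0,.30],[np.pi,0,yb])
o=observe();print(o['time_s'],o['q'])
a=snap('wrist');snap('top');b=load('top')
cv2.imwrite('pics/w3.png',np.hstack([a[0],cv2.resize(b[0][90:260,240:440],None,fx=420/170,fy=420/170)])[:, :,::-1][:, ::1])
im=cv2.imread('pics/w3.png');cv2.imwrite('pics/w3.png',cv2.resize(im,(800,int(im.shape[0]*800/im.shape[1]))))
for nm in('wrist','top'):
    _,d,K,T=load(nm);P=cloud(d,K,T);Q=P[d>0]
    B=Q[(abs(Q[:,0]-.55)<.07)&(abs(Q[:,1])<.09)&(Q[:,2]>.168)&(Q[:,2]<.185)]
    if len(B): print(nm,cv2.minAreaRect((B[:,:2]*1000).astype(np.float32)))
    R=Q[(abs(Q[:,0]-.458)<.07)&(abs(Q[:,1]+.297)<.07)&(Q[:,2]>.015)&(Q[:,2]<.06)]
    if len(R): print(nm,'ring',np.percentile(R[:,2],[10,50,90]),cv2.minEnclosingCircle((R[:,:2]*1000).astype(np.float32)))
E
```

```text
True [ 0.45759155 -0.29661914  0.00432236]
10.2583 0.08462891520509322 [ 0.46816573 -0.77605816 -0.12564377]
12.9167 [-1.58799575e-01 -1.20201060e-01  1.75364073e+00 -4.08836076e-04
  1.50925333e+00 -2.79119631e-01]
wrist ((543.4163208007812, 4.1145782470703125), (10.228371620178223, 88.43029022216797), 6.918668270111084)
wrist ring [0.01846471 0.02915293 0.03059957] ((456.8305969238281, -295.0027160644531), 30.257017135620117)
top ((536.8242797851562, 39.20928192138672), (10.042827606201172, 7.8340911865234375), 58.129798889160156)
top ring [0.02220511 0.02919137 0.03229014] ((456.73779296875, -294.5121765136719), 30.321928024291992)
```

View pics/w3.png

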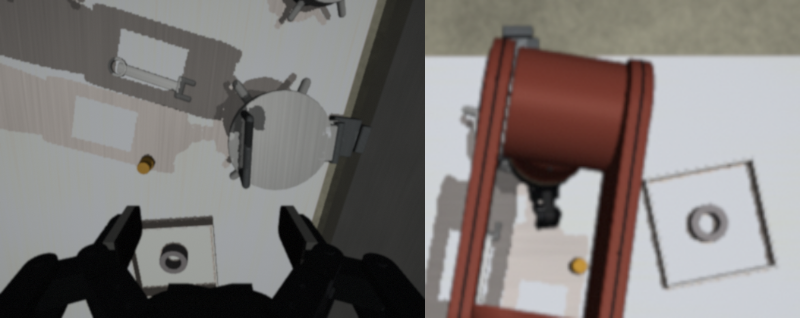

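The ring lies flat in the tray, in the right pane at (707,223), with its top at 30 mm. The cover is still shut with its bar at (248,148), and the valve and wrench are untouched. Now I'll grasp the bar and swing it open.

```bash
cat > arc.py <<'E'
from h import *
from scipy.spatial.transform import Rotation as R
ax=np.radians(7); bar=np.array([.544,.004,.173]); G=.019
ex=np.array([np.cos(ax),np.sin(ax),0]); ey=np.array([-np.sin(ax),np.cos(ax),0])
hinge=bar+.128*ex-[0,0,.049]
R0=R.from_euler('xyz',[np.pi,0,ax+np.pi/2])
def pose(deg,tilt):
    b=hinge+R.from_rotvec(np.radians(deg)*ey).apply(bar-hinge)
    r=R.from_rotvec(np.radians(tilt)*ey)*R0
    return b+G*r.apply([0,0,1]), r.as_euler('xyz')
E
python3 - <<'E'
from arc import *
print(pose(50,20), inverse_kinematics(*map(list,pose(50,20))))
p,e=pose(0,0)
movep(list(p+[0,0,.07]),list(e))
print(move_l(list(p),feed=.06,max_force=10),observe()['eef_pos'],p)
gripper_to(0.004,60)
o=observe();print(o['time_s'],o['opening'],o['grasp_force'],o['ft_force'],o['eef_pos'])
if .007<o['opening']<.015:
    for a in range(5,16,5):
        p,e=pose(a,a*.4); move_l(list(p),feed=.05,rotation=list(e))
        o=observe();print(a,o['time_s'],o['opening'],o['grasp_force'].round(1),np.round(o['ft_force'],2))
E
```

```text
(array([0.62018882, 0.01335481, 0.23569612]), array([-2.7925268 ,  0.        ,  1.69296937])) [-0.07012153  0.49062948  1.21339067 -0.0668743   1.78024622 -0.19488157]
False [0.54439452 0.00393125 0.15453288] [0.544 0.004 0.154]
15.4667 0.00808889486472236 58.507012724876404 [-5.45511294 -1.69926082  5.1621764 ] [0.54321018 0.00392341 0.15398099]Traceback (most recent call last):
  File "<stdin>", line 11, in <module>
AttributeError: 'float' object has no attribute 'round'
```

```bash
python3 - <<'E'
from arc import *
for a in range(5,16,5):
    p,e=pose(a,a*.4); move_l(list(p),feed=.05,rotation=list(e))
    o=observe();print(a,o['time_s'],round(o['opening'],4),round(o['grasp_force'],1),np.round(o['ft_force'],2),np.round(np.array(o['eef_pos'])-p,4))
b=snap('scene');cv2.imwrite('pics/s2.png',cv2.resize(b[0][150:330,180:420],None,fx=3,fy=3)[:,:,::-1])
E
```

```text
5 16.1 0.0077 58.7 [-5.26 -1.8  -2.82] [-0.0015 -0.0002 -0.0013]
10 16.4833 0.0079 58.7 [-5.61 -2.28 -2.75] [-0.0017 -0.0002 -0.0012]
15 16.8667 0.0079 58.6 [-8.46 -2.71  1.74] [-0.0016 -0.0002 -0.0005]
```

View pics/s2.png

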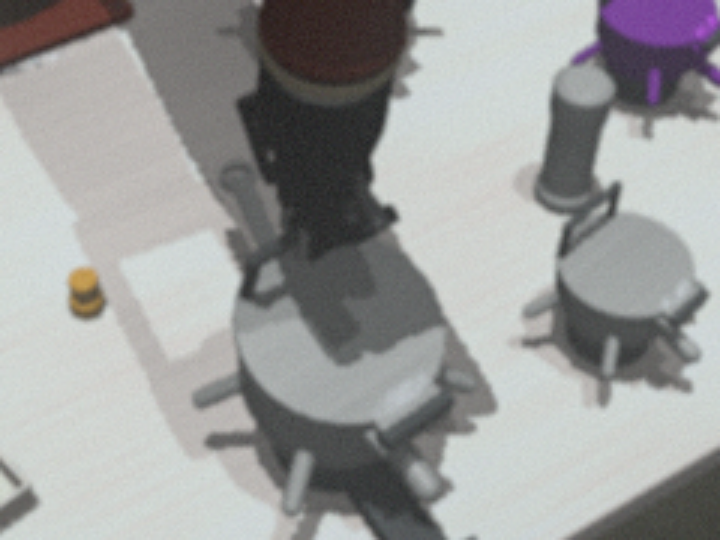

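The handle at (275,262) is between the fingers and the cover has begun to lift. I'll continue in steps with a force guard and measure the cover angle by plane fit.

```bash
cat >> arc.py <<'E'
def cover_angle(nom,name='scene'):
    im,d,K,T=snap(name); Q=cloud(d,K,T)[d>0]
    r=R.from_rotvec(np.radians(nom)*ey); L=r.inv().apply(Q-hinge)   # cover frame: top at z=+.004
    x=L@ex;y=L@ey;z=L[:,2]
    s=((x+.078)**2+y**2<.066**2)&(abs(z-.004)<.015)&(x<-.03)
    X=x[s];Z=z[s]
    for _ in range(4):
        c=np.polyfit(X,Z,1); k=abs(Z-np.polyval(c,X))<.004; X,Z=X[k],Z[k]
    return nom-np.degrees(np.arctan(c[0])),len(X),np.polyval(c,0)
E
python3 - <<'E'
from arc import *
print(cover_angle(15))
for a in range(20,51,5):
    p,e=pose(a,a*.4); move_l(list(p),feed=.05,rotation=list(e))
    o=observe();print(a,round(o['time_s'],1),round(o['opening'],4),np.round(o['ft_force'],2),np.round(np.array(o['eef_pos'])-p,4))
    if np.linalg.norm(o['ft_force'])>25: break
hold(.3); print(a,cover_angle(a)); a=load('scene')
cv2.imwrite('pics/s3.png',cv2.resize(a[0][150:330,180:420],None,fx=3,fy=3)[:,:,::-1])
E
```

```text
(np.float64(14.235754388021038), 2723, np.float64(0.0048561360804686175))
20 17.4 0.0077 [-10.2   -1.65   0.71] [-0.002  -0.0003 -0.0006]
25 17.7 0.0078 [-11.82  -3.2    3.03] [-0.0016 -0.0003  0.0002]
30 18.1 0.0077 [-11.23  -2.71   4.49] [-0.0019 -0.0003  0.0002]
35 18.5 0.0077 [-10.64  -1.69   7.35] [-0.0013 -0.0003  0.001 ]
40 18.9 0.0078 [-11.24  -2.18   6.53] [-0.0015 -0.0004  0.001 ]
45 19.3 0.0073 [-10.14  -2.12   9.12] [-0.0009 -0.0003  0.0017]
50 19.6 0.0075 [-10.28  -2.28   8.71] [-0.0011 -0.0004  0.0018]
50 (np.float64(49.40593375584334), 2398, np.float64(0.005230411390190642))
```

View pics/s3.png

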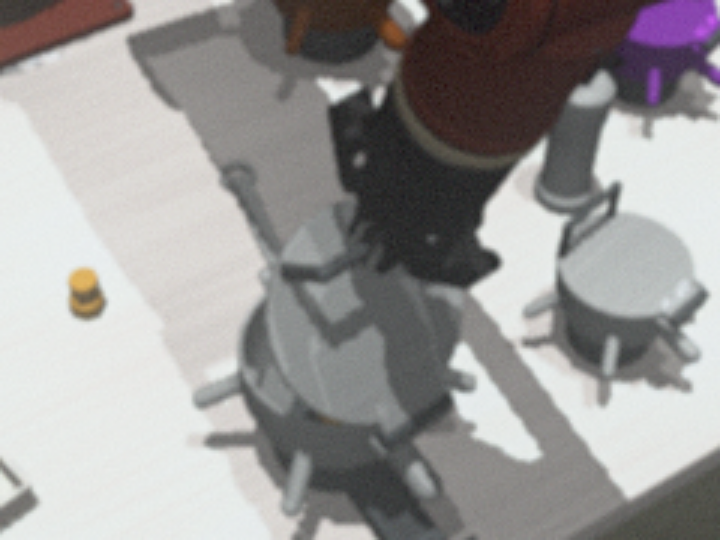

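The cover stands open with its handle at (325,262) held in the fingers. The plane fit gives 49.4°. The shell, valve and wrench are in place. I'll check that it holds still, then hand in.

```bash
python3 - <<'E'
from arc import *
hold(1.0); c=cover_angle(50); o=observe(); print(c,o['opening'],o['grasp_force'],o['ft_force'],np.abs(o['joint_velocities']).max(),o['time_s'])
if abs(c[0]-50)<2: print(job_done())
E
```

```text
(np.float64(49.39630738177167), 2401, np.float64(0.005205695916410971)) 0.00782049215124049 58.72076869010925 [-9.65439198 -3.37884918  8.28701288] 0.001516856243223164 21.05
the job is handed in; nothing more can be done
None
```

The weight ring is lying flat in the tray and released, and the cover is held steady by its handle at about 49.4° open; I handed the job in at about 21 s, and the shell, valve and wrench were not touched.

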